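# Test-run the model-trimming grinder

### The arm

A 6-joint arm with a two-finger parallel gripper is mounted at the origin on the work surface. World frame = base frame: x ahead of the robot, y to its left, z up, the work surface at z = 0. Lengths are in mm, angles in rad, forces in N, time in s.
With the tool pointing down it reaches from about 300 to 850 mm from the base axis. Payload 5.4 kg.
Tool frame: the origin (TCP) lies at the very end of the fingers, on their centre line; the grasp point (between the pads) lies 19 mm behind it (robot.hold_point_z is the x of the grasp point in the tool frame, in mm); x points along the fingers, y is the direction in which the jaws open and shut, and the axes are right-handed (so a half turn about x gives the same grasp; the last joint's range is limited). The gripper opens to 85 mm and grips with 20 to 120 N. Pads are 22 mm wide; open, the fingers measure 114 mm over their backs; the gripper's body (76 mm by 85 mm) begins 54 mm behind the grasp point. The pads swing forward as they close: fully open they stand 13 mm farther back than shut.
Start: joints at [0.918, 0.158, 1.597, -0, 1.386, -0.21], TCP at [246.378, 519.523, 202.999] pointing down, gripper open.
Joint ranges: [-2.91, 2.91], [-0.94, 2.29], [0.18, 2.7], [-1.29, 4.43], [0.17, 2.64], [-3, 3]. Speed limits (rad/s): [2.57, 2.57, 3.14, 3.14, 3.14, 3.14].

### API

Orientations are given as a rotation vector (axis times angle).
In Python, from plant import monitor, camera, camera_params, ticket, nets, robot gives the robot as it stands.
- The arm moves only by the tool play_rows, never from a script. Its argument "targets" is a list of rows, each a list of 3 entries, a list of its own where there are three numbers: the shift along the tool's x, y, z in m, then the turn, a rotation vector about the tool's x, y, z in degrees, then the finger opening in m, from 0 to 0.0854. A call has 1 to 20 rows; each row shifts and turns the commanded pose from where the row before left it, along the tool's axes as they then stand; what a row does not reach is not made up. A row lasts 1/10 s, in which the tool goes at most 50 mm and 8.59 degrees, less where a joint would pass 70% of its speed; a pose out of reach is approached as far as the arm can. A call is refused whole if a number of a shift passes 0.05 or a number of a turn 8.59, either way. A call with a gripper value outside its range is refused whole. The fingers move at their own pace and stop on an object; "force" is the grip in N (left out, the last holds). Time passes only in rows, so rows that do not move let the fingers close. It gives the time, the measured TCP pose, the force and the opening at its end, in the units of the state.
- monitor.observe(): the state, without advancing time (a new reading comes with each control period).
- camera(name): name is "scene" or "top"; returns the picture (400x640x3 uint8, blue, green, red); there is no depth.
- camera_params(name): a dict with "intrinsics" (3x3 intrinsics, pixels), "eye" and "attitude" of the camera in the world. Camera axes: x right, y up, looking along -z (the intrinsics and any distortion apply to the point x, -y, -z); pixel columns grow to the right and rows downward; lengths in mm; the calibration is good to about 2 mm. A picture is of the moment at which its call begins. camera_params takes no time and is no camera call.
- ticket.sign_off(): hands the job in, once; it reports no verdict.
Trained networks look in the newest picture that a camera, given by its name, has taken for a name from the list of things; names that differ only in an ending like _2 or _b are one class to them, and where a whole thing is asked for, a point or a joint stands for the part that bears it (a point fixed in the world has none). Each returns a list of dicts, best first, with "conf" (0 to 1); they miss things now and then, are a little off and sometimes report something else, mostly with a low value. They report only what shows in the picture. A call takes as long as a camera call.
- nets.boxes_of(camera, label): "point" ([column, row] in pixels, amid what is visible of it).
- nets.regions_of(camera, label): "mask" (400x640 bool, what is visible of it) and "point" ([column, row] in pixels, amid what is visible of it).
- nets.landmark_of(camera, label): "point" ([column, row] in pixels: a listed point, or the origin of a listed thing).
The state is a dict: "t": time; "joint_positions": joint angles; "joint_velocities": joint speeds; "tau": joint torques, N m; "eef_pos": TCP position; "orientation": TCP orientation; "contact_force": force on the tool from outside, world axes, zero at the start; "wrist_torque": the same for the moment, N m; "gripper_width": opening from 0.0 (shut) to 1.0 (fully open).
Only numpy, scipy, OpenCV 4.12 (cv2) and the standard library are available. Lean on these libraries where they do the work, as an engineer would, in place of code of your own. Each camera call takes 0.05 s, during which the arm holds its last target.

### The job

Give the green grinder a short test run: flip its orange lock-off lever all the way forward, towards the disc, then squeeze the black paddle fully home against the grinder's body, keep it there for a good second and let it spring out again. Leave the lever forward. Do not touch the blue grinder or shift the plaster tooth model.

Things in the scene. Friction and masses are not known exactly. Their poses are not given: they have to be found in the camera images.
- grinder: the small green cordless grinder, clamped belly-up in an aluminium cradle fixed to the bench, 320 mm long in all. Origin on the bench under its middle; its own x axis points forward along the grinder to the head and the brown disc, z up, y to its left. The motor body is 48 mm wide with its top face at z = 85 mm; the black battery at the rear (x = -163 to -118) tops out at 90 mm and lies below the lever; the disc, 72 mm across, is centred at x = 122 and tops out at 105 mm
- lever (a joint): orange lock-off lever, hinged (axis across the grinder) in a slot of the paddle's rear end, pivot at x = -74, y = 0, z = 108 mm of the grinder while the paddle is out. 0 = leaning 34 degrees back (locked: its foot then props the paddle off the body), grows as it flips forward, 1.2 rad = fully forward against its stop. Starts at 0 to 0.15, stays where it is left; about 1 to 2 N at its tip moves it
- lever_tip (a point): the top end of the orange lever: 40 mm from the pivot; it ends in a cross-head 26 mm wide, 16 mm tall and 8 mm thick. Locked it is at grinder x = -97, z = 141 mm; fully forward at about x = -51, z = 141
- paddle (a joint): black paddle switch on top of the grinder's body, a plate 185 mm long, 30 mm wide and 6 mm thick, hinged at its front end (grinder x = 75, z = 90) and sprung away from the body, so that its rear end stands up. 0 = sprung out, 0.12 rad = fully home, lying along the body. Once unlocked it takes about 10 N at the ribbed pad to bring it home, and it springs out when let go
- paddle_pad (a point): the place to press: the middle of the ribbed pad on the paddle's upper face, at grinder x = 0, y = 0; 102 mm above the bench with the paddle out, 93 mm when home (9 mm of travel). Pressing straight down here squeezes the paddle against the body, which the cradle holds up
- spare: a second grinder of the same shape, with a blue motor body, in its own cradle; not to be touched. Origin and axes as for the green one
- model: loose tooth model of yellowish plaster, 55 x 62 mm and 38 mm high, standing on the bench between the grinders' heads; origin at the centre of its underside. Not to be shifted

How it is judged:
By the outcome, as a careful person would: the job done as asked, in the order asked, and still so for the second after the job is handed in, with the robot touching nothing.
It also fails if it takes over 38 s, if anything falls off the work surface, if the arm or the gripper's body presses on something with over 40 N, if the wrist force passes 120 N, or if a joint passes its speed limit or range.

## Working session

There is one attempt and no reset: what is moved stays moved. The work goes in short steps, Python scripts to look and compute and a tool call to move; the robot and the scene stay as the last step left them, time stands still between calls to the robot, and variables do not carry over. Pictures are saved under pics/ and viewed, and the job is handed in when it is done.

Besides the shell and the picture viewer there is one more tool, called after "Request:" as name([rows], argument=value, ...), one row to a line, values as JSON. play_rows: Moves the arm, as the interface text tells. Its arguments: {"type":"object","properties":{"targets":{"type":"array"},"force":{"type":"number"}},"required":["targets"]}

```bash
mkdir -p pics; ls; python3 - <<'E'
from plant import monitor, camera, camera_params, nets, robot
import cv2
s=monitor.observe(); print(s)
for n in ("scene","top"):
    im=camera(n); cv2.imwrite(f"pics/{n}0.png",im)
    p=camera_params(n); print(n,p)
    for l in ("grinder","spare","lever_tip","paddle_pad","model"):
        print(l,[(d["point"],round(d["conf"],2)) for d in nets.landmark_of(n,l)])
E
```

```text
pics
{'t': 0.0, 'joint_positions': array([ 9.17907182e-01,  1.59081246e-01,  1.59822277e+00,  4.33436659e-06,
        1.38620625e+00, -2.10103774e-01]), 'joint_velocities': array([ 0.0005588 , -0.00164816,  0.00015939,  0.0011416 , -0.00111095,
        0.00106235]), 'tau': array([-4.77440408e-04, -3.96007705e+01, -3.31428552e+01, -3.97722069e-04,
        8.44424270e-03, -4.02174464e-05]), 'eef_pos': array([245.97818019, 519.00926932, 202.00360575]), 'orientation': array([ 0.34591102,  1.54356845, -0.34866299]), 'contact_force': array([-0.0692404 , -0.15368217, -0.12347464]), 'wrist_torque': array([ 0.01392037, -0.01927298, -0.00141245]), 'gripper_width': 0.9994402517549703}
scene {'intrinsics': array([[380.7924078 ,   0.        , 319.38158713],
       [  0.        , 380.7924078 , 199.88907603],
       [  0.        ,   0.        ,   1.        ]]), 'eye': array([905.05964982, 425.32769238, 591.77547926]), 'attitude': array([0.35110223, 1.02052505, 2.34716783])}
grinder [([276.9, 184.9], 0.9)]
spare [([362.2, 301.0], 0.6)]
lever_tip [([305.7, 116.1], 0.51)]
paddle_pad [([273.7, 148.8], 0.85)]
model [([281.5, 254.5], 0.61)]
top {'intrinsics': array([[511.99341695,   0.        , 319.10768824],
       [  0.        , 511.99341695, 200.9353495 ],
       [  0.        ,   0.        ,   1.        ]]), 'eye': array([ 445.59883998,  -11.75087414, 1020.37852909]), 'attitude': array([ 0.10917568, -0.14511724, -1.55428484])}
grinder [([401.5, 224.8], 0.75)]
spare [([224.5, 203.7], 0.62)]
lever_tip [([426.7, 266.2], 0.62)]
paddle_pad [([409.0, 215.4], 0.83)]
model [([302.7, 174.0], 0.89)]
```

View pics/scene0.png

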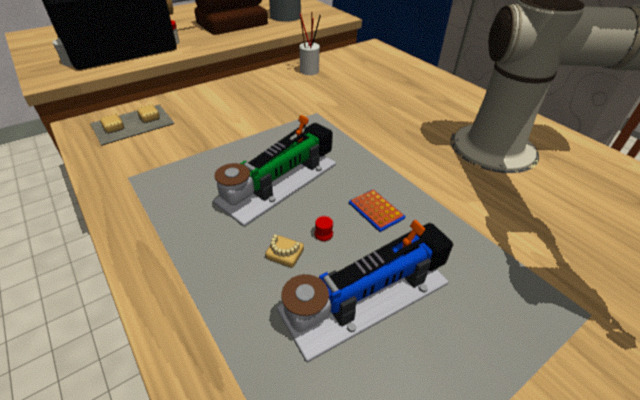

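View pics/top0.png

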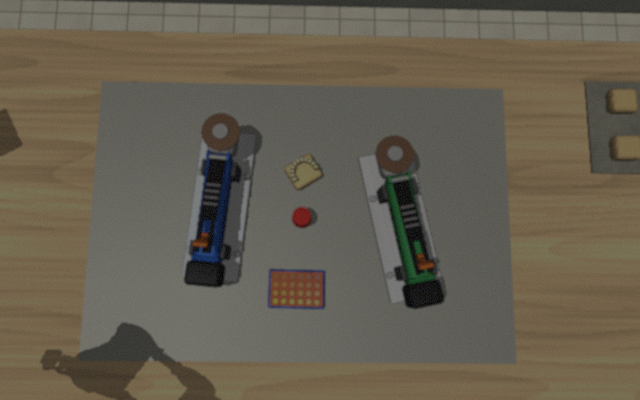

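```bash
cat > h.py <<'E'
import numpy as np
from scipy.spatial.transform import Rotation as R
from plant import camera_params
def proj(n,P):
    p=camera_params(n); c=R.from_rotvec(p["attitude"]).inv().apply(np.atleast_2d(P)-p["eye"])
    c=c*[1,-1,-1]; q=c@p["intrinsics"].T; return q[:,:2]/q[:,2:]
def ray(n,uv):
    p=camera_params(n); d=np.linalg.inv(p["intrinsics"])@[uv[0],uv[1],1]
    return p["eye"],R.from_rotvec(p["attitude"]).apply(d*[1,-1,-1])
def atz(n,uv,z):
    e,d=ray(n,uv); return e+d*(z-e[2])/d[2]
def tri(a,b):
    A=[];y=[]
    for n,uv in (("scene",a),("top",b)):
        e,d=ray(n,uv); d=d/np.linalg.norm(d); M=np.eye(3)-np.outer(d,d); A.append(M);y.append(M@e)
    return np.linalg.lstsq(np.vstack(A),np.hstack(y),rcond=None)[0]
E
python3 - <<'E'
from h import *
for l,a,b in (("gr",(276.9,184.9),(401.5,224.8)),("spare",(362.2,301),(224.5,203.7)),("tip",(305.7,116.1),(426.7,266.2)),("pad",(273.7,148.8),(409,215.4)),("model",(281.5,254.5),(302.7,174))):
    print(l,tri(a,b).round(1))
E
```

```text
gr [ 568.7 -203.5  -12.3]
spare [606.3 159.8 -18.4]
tip [ 477.9 -215.4  142.8]
pad [ 573.1 -197.    99.7]
model [672.6  -3.2  -4.3]
```

The top view shows the green grinder at right: disc at about (395,153), battery at (423,293), lever at (426,265). The scene view shows it at the back, with its disc at (234,174) and lever at (303,124). The robot's reach to it is clear. Next I fit the grinder's pose.

```bash
python3 - <<'E'
from h import *
from plant import camera,nets
import cv2
from scipy.optimize import least_squares
obs=[]
ims={n:camera(n) for n in("scene","top")}
for n in ims:
    hsv=cv2.cvtColor(ims[n],cv2.COLOR_BGR2HSV)
    for l in("grinder","paddle","lever"):
        for d in nets.regions_of(n,l): print(n,l,d["point"],round(d["conf"],2),d["mask"].sum())
    for l in("paddle_pad","lever_tip"): print(n,l,[(d["point"],round(d["conf"],2)) for d in nets.landmark_of(n,l)])
pts=[("scene",(122,0,105),(234,174)),("top",(122,0,105),(395,153)),("scene",(0,0,102),(273.7,148.8)),("top",(0,0,102),(409,215.4)),
("scene",(-97,0,141),(305,118)),("top",(-97,0,141),(426.7,266))]
def f(p):
    c,s=np.cos(p[2]),np.sin(p[2]); r=[]
    for n,q,uv in pts:
        w=[p[0]+c*q[0]-s*q[1],p[1]+s*q[0]+c*q[1],q[2]]
        r+=list(proj(n,w)[0]-uv)
    return r
o=least_squares(f,[570,-200,0.2],loss='soft_l1'); print(o.x,np.degrees(o.x[2]),np.round(f(o.x),1))
x,y,a=o.x;c,s=np.cos(a),np.sin(a)
def W(q): q=np.array(q,float); return np.c_[x+c*q[:,0]-s*q[:,1],y+s*q[:,0]+c*q[:,1],q[:,2]]
for n,(u0,v0,u1,v1) in (("scene",(200,90,350,230)),("top",(340,120,460,320))):
    im=ims[n].copy(); k=4 if n=="scene" else 3
    cr=cv2.resize(im[v0:v1,u0:u1],None,fx=k,fy=k,interpolation=cv2.INTER_CUBIC)
    t=np.linspace(0,6.28,40)
    for q,col in (([(122+36*np.cos(i),36*np.sin(i),105) for i in t],(255,255,0)),([(-163,-24,90),(-118,-24,90),(-118,24,90),(-163,24,90),(-163,-24,90)],(0,255,255)),
      ([(75,-15,93),(-110,-15,115),(-110,15,115),(75,15,93),(75,-15,93)],(255,0,255)),([(-74,0,108),(-97,0,141)],(255,255,255)),([(-97,-13,141),(-97,13,141)],(255,255,255)),([(-118,24,85),(75,24,85)],(255,0,0)),([(-118,-24,85),(75,-24,85)],(255,0,0))):
        uv=((proj(n,W(q))-[u0,v0])*k).astype(int); cv2.polylines(cr,[uv.reshape(-1,1,2)],False,col,1)
    cv2.imwrite(f"pics/{n}1.png",cr)
E
```

```text
scene grinder [275.0, 172.7] 0.96 6909
scene paddle [279.7, 145.0] 0.61 808
scene lever [301.8, 123.4] 0.64 91
scene paddle_pad [([276.1, 147.2], 0.63), ([280.0, 184.5], 0.38)]
scene lever_tip [([301.0, 114.6], 0.67)]
top grinder [402.7, 226.0] 0.66 8940
top paddle [408.0, 218.5] 0.78 1527
top lever [424.0, 262.5] 0.59 194
top paddle_pad [([410.1, 217.5], 0.67), ([223.3, 202.3], 0.67)]
top lever_tip [([427.7, 267.0], 0.55)]
[ 5.72110053e+02 -1.95293475e+02  2.25162054e-01] 12.900835377806922 [-2.9 -1.6 -1.7 -2.   1.3 -0.5 -0.2 -0.2 -0.2 -1.7  0.1  1.1]
```

View pics/scene1.png

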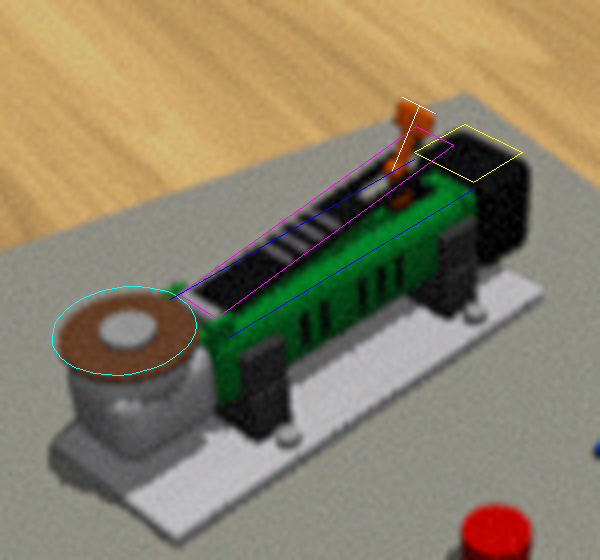

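View pics/top1.png

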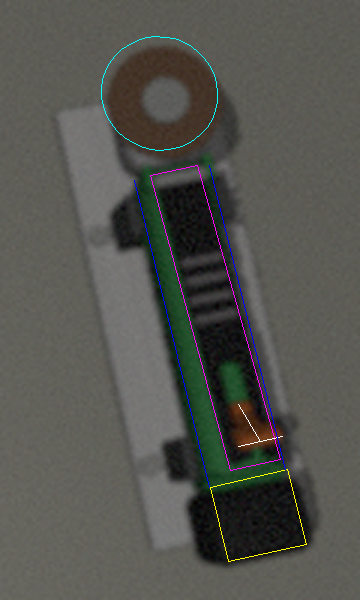

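The fit is roughly right but a few px off. I'll refine it with color masks and enlarged crops.

```bash
python3 - <<'E'
from h import *
from plant import camera
import cv2
for n,(u0,v0,u1,v1) in (("scene",(205,100,345,215)),("top",(345,125,455,315))):
    im=np.mean([camera(n).astype(float) for _ in range(3)],0).astype(np.uint8)
    cv2.imwrite(f"pics/{n}_raw.png",im)
    b=im[v0:v1,u0:u1]; hsv=cv2.cvtColor(b,cv2.COLOR_BGR2HSV)
    H,S,V=hsv[...,0],hsv[...,1],hsv[...,2]
    for nm,m in (("disc",(H<=14)&(S>60)&(V>60)&(S<170)&(V<130)),("orange",(H<14)&(S>170)&(V>90)),("green",(H>45)&(H<75)&(S>130))):
        k,lab,st,ce=cv2.connectedComponentsWithStats(m.astype(np.uint8))
        for i in range(1,k):
            if st[i,4]>40: print(n,nm,ce[i]+[u0,v0],st[i]+np.array([u0,v0,0,0,0]))
    g=np.clip((b/255.)**0.6*255*1.2,0,255).astype(np.uint8)
    f=5 if n=="scene" else 5
    if n=="top": g=g[:, :]; f=3
    g=cv2.resize(g,None,fx=f,fy=f,interpolation=cv2.INTER_CUBIC)
    for u in range(u0,u1,10): cv2.line(g,((u-u0)*f,0),((u-u0)*f,6 if u%20 else 12),(255,255,255),1)
    for v in range(v0,v1,10): cv2.line(g,(0,(v-v0)*f),(6 if v%20 else 12,(v-v0)*f),(255,255,255),1)
    cv2.imwrite(f"pics/{n}2.png",g)
E
```

```text
scene disc [231.53125    174.45117188] [214 163  35  23 512]
scene orange [301.50961538 123.17307692] [296 115  12  19 104]
scene green [285.13033708 159.41947566] [ 250  132   70   59 1335]
top disc [394.35189573 153.81279621] [376 136  38  37 844]
top orange [426.08695652 265.7826087 ] [420 263  13   6  46]
top green [404.33686237 240.18286814] [ 386  177   48  108 1039]
top green [417.18072289 246.42168675] [413 240   9  14  83]
```

View pics/scene2.png

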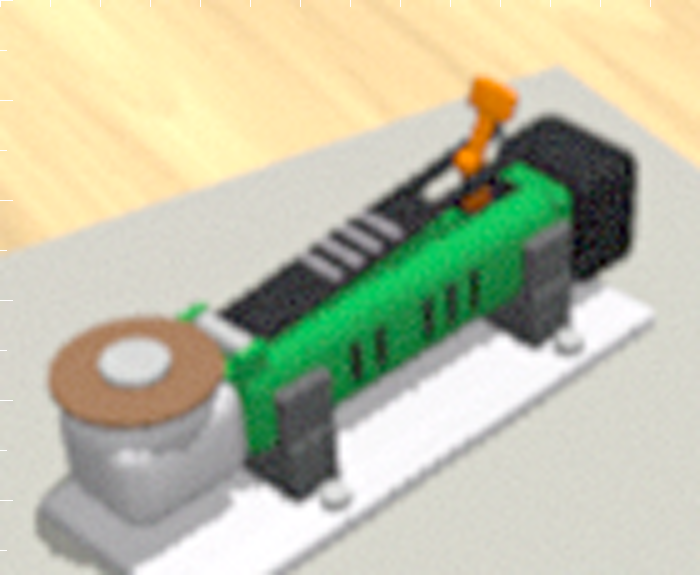

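View pics/top2.png

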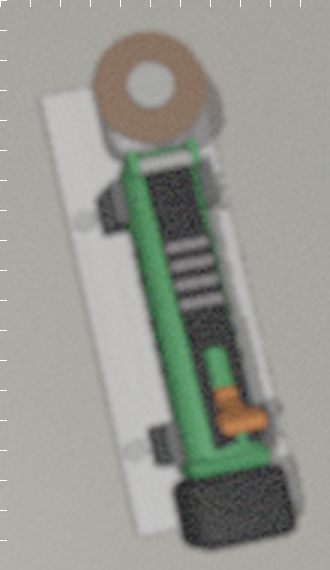

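```bash
python3 - <<'E'
from h import *
import cv2
from scipy.optimize import least_squares
for rad in (32,36,40):
    def pts(q):
        t=-np.radians(34)+q; L=(-74+rad*np.sin(t),0,108+rad*np.cos(t))
        return [("scene",(122,0,105),(232.4,174.2)),("top",(122,0,105),(395,154.3)),("scene",(0,0,102),(275.4,149.2)),("top",(0,0,102),(409.7,215.7)),("scene",L,(303.6,119.6)),("top",L,(425,264))]
    def f(p,full=True):
        c,s=np.cos(p[2]),np.sin(p[2]); r=[]
        for n,q,uv in pts(p[3]):
            w=[p[0]+c*q[0]-s*q[1],p[1]+s*q[0]+c*q[1],q[2]]
            o=p[4:6] if n=="scene" else p[6:8]
            r+=list(proj(n,w)[0]+o-uv)
        return r+list(np.array(p[4:])/1.0)+[(p[3]-.07)/.08]
    o=least_squares(f,[570,-200,0.2,.07,0,0,0,0]); print(rad,o.x.round(3),np.degrees(o.x[2]).round(2),np.round(f(o.x),1))
    if rad==36:
        x,y,a=o.x[:3];c,s=np.cos(a),np.sin(a);q0=o.x[3]
def W(q): q=np.array(q,float); return np.c_[x+c*q[:,0]-s*q[:,1],y+s*q[:,0]+c*q[:,1],q[:,2]]
for n,(u0,v0,u1,v1) in (("scene",(205,100,345,215)),("top",(345,125,455,315))):
    g=cv2.imread(f"pics/{n}2.png"); k=5 if n=="scene" else 3
    t=np.linspace(0,6.28,40); th=q0-np.radians(34); T=(-74+40*np.sin(th),108+40*np.cos(th))
    for q,col in (([(122+36*np.cos(i),36*np.sin(i),105) for i in t],(255,255,0)),([(-163,-24,90),(-118,-24,90),(-118,24,90),(-163,24,90),(-163,-24,90)],(0,255,255)),
      ([(75,-15,93),(-110,-15,115),(-110,15,115),(75,15,93),(75,-15,93)],(255,0,255)),([(-74,0,108),(T[0],0,T[1])],(255,255,255)),([(T[0],-13,T[1]),(T[0],13,T[1])],(0,0,255)),([(-118,24,85),(75,24,85)],(255,0,0)),([(-118,-24,85),(75,-24,85)],(255,0,0)),([(0,-15,102),(0,15,102)],(0,0,255))):
        uv=((proj(n,W(q))-[u0,v0]+.5)*k).astype(int); cv2.polylines(g,[uv.reshape(-1,1,2)],False,col,1)
    cv2.imwrite(f"pics/{n}3.png",g)
E
```

```text
32 [ 5.69871e+02 -1.95428e+02  2.21000e-01  1.04000e-01  7.00000e-02
  1.00600e+00  5.75000e-01  3.60000e-01] 12.69 [-0.4 -1.4 -0.8 -1.8  0.5 -0.3 -0.3  1.1 -0.2  0.6  0.5  0.3  0.1  1.
  0.6  0.4  0.4]
36 [ 5.70086e+02 -1.94939e+02  2.16000e-01  1.46000e-01  2.80000e-02
  1.34600e+00  6.02000e-01  4.02000e-01] 12.35 [-0.6 -1.  -0.7 -1.9  0.5  0.2 -0.5  1.   0.1 -0.5  0.6  0.5  0.   1.3
  0.6  0.4  0.9]
40 [ 5.70202e+02 -1.94462e+02  2.09000e-01  1.87000e-01 -2.00000e-02
  1.69800e+00  6.31000e-01  4.47000e-01] 12.0 [-0.8 -0.7 -0.5 -2.   0.5  0.7 -0.7  1.   0.4 -1.7  0.6  0.6 -0.   1.7
  0.6  0.4  1.5]
```

View pics/scene3.png

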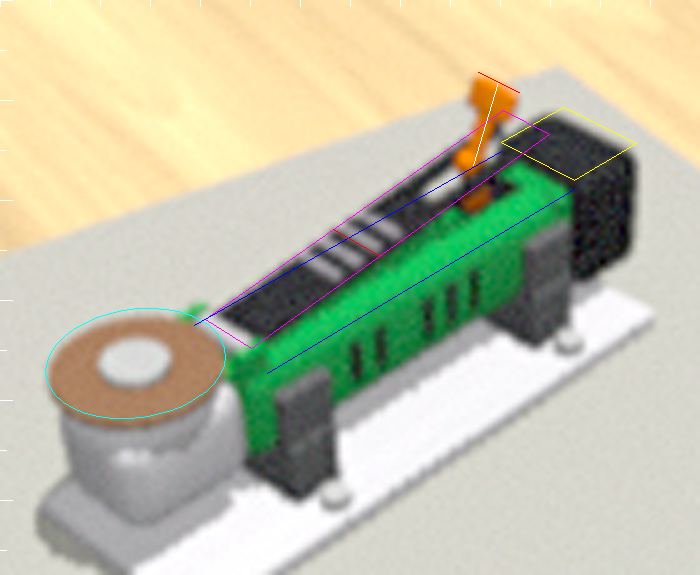

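View pics/top3.png

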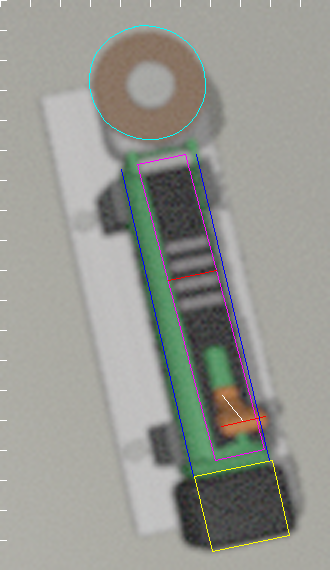

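The pose is good to a few mm: about (569, -196.5), yaw about 12.2°. The overlay leaves the disc and paddle front about 2 px off, so I bias the fit accordingly. Now I plan the tool yaw and the approach.

```bash
cat >> h.py <<'E'
G=(569.,-196.5,np.radians(12.2))
def gw(q):
    c,s=np.cos(G[2]),np.sin(G[2]); return np.array([G[0]+c*q[0]-s*q[1],G[1]+s*q[0]+c*q[1],q[2]])
def wg(w):
    c,s=np.cos(G[2]),np.sin(G[2]); d=np.array(w)-[G[0],G[1],0]; return np.array([c*d[0]+s*d[1],-s*d[0]+c*d[1],d[2]])
def todo(target_g):
    from plant import monitor
    s=monitor.observe(); M=R.from_rotvec(s["orientation"])
    print("t",s["t"],"pos",s["eef_pos"].round(1),"grinder frame",wg(s["eef_pos"]).round(1),"F",s["contact_force"].round(1),"w",s["gripper_width"])
    print("axes\n",M.as_matrix().round(3))
    print("shift tool mm",M.inv().apply(gw(target_g)-s["eef_pos"]).round(1))
    g=np.array([-np.sin(G[2]),np.cos(G[2]),0])
    for sg in(1,-1):
        y=sg*g; x=np.array([0,0,-1.]); T=R.from_matrix(np.c_[x,y,np.cross(x,y)])
        print("turn deg",np.degrees((M.inv()*T).as_rotvec()).round(2))
    print("j",s["joint_positions"].round(2))
E
python3 -c "
from h import *
todo((-130,0,220))"
```

```text
t 1.5 pos [246.4 519.5 203. ] grinder frame [-164.  768.  203.] F [0.1 0.4 0.4] w 0.9974752944353921
axes
 [[-0.     0.428  0.904]
 [-0.     0.904 -0.428]
 [-1.    -0.     0.   ]]
shift tool mm [ -17.  -588.   495.3]
turn deg [-37.57  -0.     0.  ]
turn deg [142.43   0.     0.  ]
j [ 0.92  0.16  1.6  -0.    1.39 -0.21]
```

Request:
play_rows([
  [[-0.001,-0.034,0.029],[0,0,0],0],
  [[-0.001,-0.034,0.029],[0,0,0],0],
  [[-0.001,-0.034,0.029],[0,0,0],0],
  [[-0.001,-0.034,0.029],[0,0,0],0],
  [[-0.001,-0.034,0.029],[0,0,0],0],
  [[-0.001,-0.034,0.029],[0,0,0],0],
  [[-0.001,-0.034,0.029],[0,0,0],0],
  [[-0.001,-0.034,0.029],[0,0,0],0],
  [[-0.001,-0.034,0.029],[0,0,0],0],
  [[-0.001,-0.034,0.029],[0,0,0],0],
  [[-0.001,-0.034,0.029],[0,0,0],0],
  [[-0.001,-0.034,0.029],[0,0,0],0],
  [[-0.001,-0.034,0.029],[0,0,0],0],
  [[-0.001,-0.034,0.029],[0,0,0],0],
  [[0,0,0],[-7.5,0,0],0],
  [[0,0,0],[-7.5,0,0],0],
  [[0,0,0],[-7.5,0,0],0],
  [[0,0,0],[-7.5,0,0],0],
  [[0,0,0],[-7.5,0,0],0],
  [[0,0,0],[0,0,0],0],
])

```text
t: 3.5
eef_pos: [409.3, -84.5, 217.1]
orientation: [-0.167, 1.564, 0.166]
contact_force: [-1.0, -0.8, 0.2]
gripper_width: -0.003
```

```bash
python3 -c "
from h import *
todo((-130,0,170))"
```

```text
t 3.5 pos [409.3 -84.5 217.1] grinder frame [-132.4  143.2  217.1] F [-1.  -0.8  0.2] w -0.002963564167699914
axes
 [[ 0.    -0.21   0.978]
 [-0.     0.978  0.21 ]
 [-1.    -0.     0.   ]]
shift tool mm [  47.1 -143.2    2.6]
turn deg [-0.05  0.01  0.01]
turn deg [ 1.7995e+02  1.0000e-02 -2.0000e-02]
j [-0.49 -0.28  1.99  0.    1.43 -2.28]
```

Request:
play_rows([
  [[0,-0.036,0],[0,0,0],0],
  [[0,-0.036,0],[0,0,0],0],
  [[0,-0.036,0.001],[0,0,0],0],
  [[0.02,-0.035,0.001],[0,0,0],0],
  [[0.03,0,0],[0,0,0],0],
  [[0.025,0,0],[0,0,0],0],
  [[0,0,0],[0,0,0],0],
  [[0,0,0],[0,0,0],0],
])

```text
t: 4.3
eef_pos: [441.3, -223.8, 142.4]
orientation: [-0.165, 1.565, 0.165]
contact_force: [-0.0, 0.1, 0.5]
gripper_width: -0.001
```

```bash
cat > pic.py <<'E'
from h import *
from plant import camera
import cv2,sys
for n,(u0,v0,u1,v1),f in (("scene",(225,50,345,170),5),("top",(345,125,485,315),3)):
    im=camera(n)[v0:v1,u0:u1]; g=np.clip((im/255.)**0.6*255*1.2,0,255).astype(np.uint8)
    cv2.imwrite(f"pics/{n}_{sys.argv[1]}.png",cv2.resize(g,None,fx=f,fy=f,interpolation=cv2.INTER_CUBIC))
todo((-100,0,126))
E
python3 pic.py a
```

```text
t 4.4 pos [ 442.3 -224.6  143.9] grinder frame [-129.7   -0.7  143.9] F [ 0.5 -1.   0.3] w -0.004420594295649896
axes
 [[ 0.002 -0.209  0.978]
 [-0.002  0.978  0.209]
 [-1.    -0.003  0.002]]
shift tool mm [18.   0.8 29.7]
turn deg [-0.11  0.11  0.15]
turn deg [179.89   0.24  -0.18]
j [-0.71  0.    1.88  0.    1.25 -2.5 ]
```

View pics/scene_a.png

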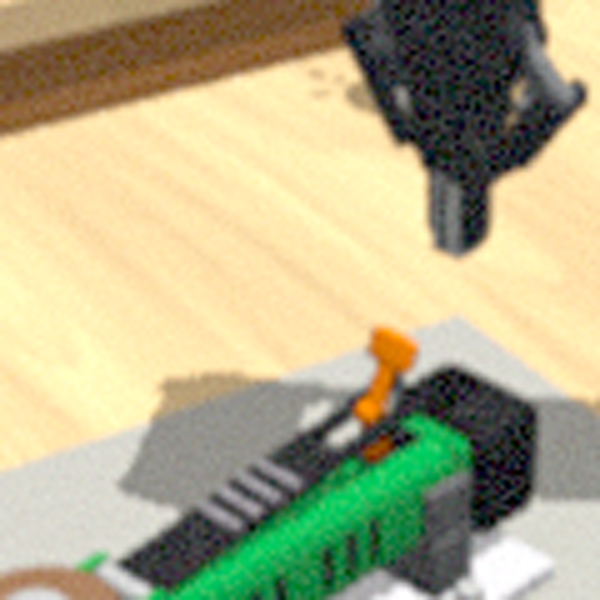

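View pics/top_a.png

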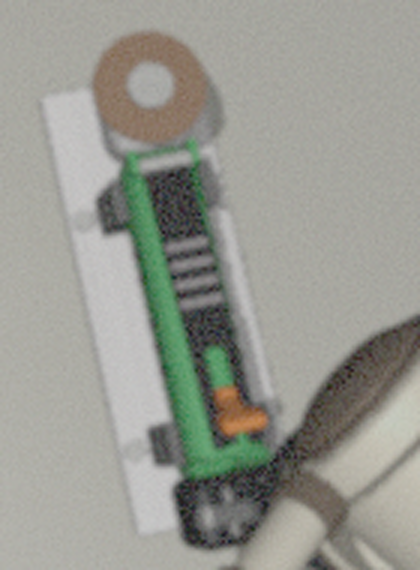

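```bash
python3 -c "
from h import *
print(proj('scene',[[442.3,-224.6,143.9],gw((-140,0,90)),gw((-97,0,141))]))"
```

```text
[[315.51759519 109.51594206]
 [318.29266665 127.84302936]
 [306.02882889 115.90463687]]
```

```bash
python3 - <<'E'
from h import *
from plant import camera,monitor
import cv2
p=monitor.observe()['eef_pos'];print(p)
a=camera('scene')
q=proj('scene',[p,p+[0,0,20],p+[0,0,73]]);print(q)
g=np.clip((a/255.)**0.6*255*1.2,0,255).astype(np.uint8)[0:160,250:400]
g=cv2.resize(g,None,fx=5,fy=5,interpolation=cv2.INTER_CUBIC)[:600]
g=cv2.resize(a,None,fx=1,fy=1)[30:150,250:400];g=np.clip((g/255.)**0.4*255,0,255).astype(np.uint8);g=cv2.resize(g,None,fx=5,fy=5)
for u in q: cv2.circle(g,tuple(int(v) for v in ((u-[250,30]+.5)*5)),4,(0,0,255),-1)
cv2.imwrite('pics/b.png',g)
E
```

```text
[ 442.32297699 -224.55744026  143.93222861]
[[315.52017556 109.51395849]
 [315.62543778 101.72844584]
 [315.92079194  79.88315803]]
```

View pics/b.png

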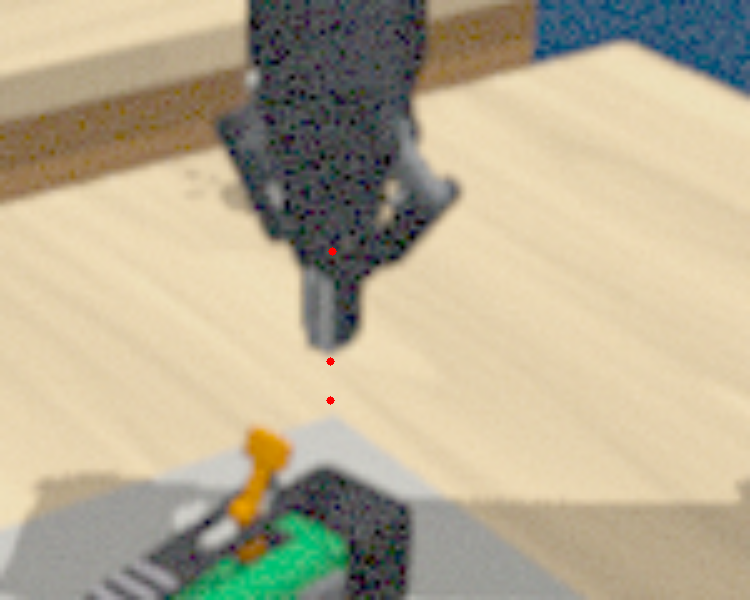

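The scene picture shows the fingertips at about (316,99). The TCP projects to (315.5,109.5), so the visible tip looks about 25 mm higher than stated. I'll check this with the lever itself: lower to z≈126 and advance gently.

Request:
play_rows([
  [[0.009,0,0],[0,0,0],0],
  [[0.009,0.001,0],[0,0,0],0],
  [[0,0,0.008],[0,0,0],0],
  [[0,0,0.008],[0,0,0],0],
  [[0,0,0.008],[0,0,0],0],
  [[0,0,0.008],[0,0,0],0],
  [[0,0,0],[0,0,0],0],
])

```text
t: 5.15
eef_pos: [473.6, -216.1, 124.3]
orientation: [-0.167, 1.564, 0.167]
contact_force: [-0.8, -0.4, 0.4]
gripper_width: -0.002
```

```bash
python3 pic.py c
```

```text
t 5.25 pos [ 472.6 -216.1  124. ] grinder frame [-98.4   1.2 124. ] F [-0.2 -0.1 -0.1] w 0.004918720606382912
axes
 [[-0.    -0.211  0.978]
 [-0.     0.978  0.211]
 [-1.    -0.    -0.   ]]
shift tool mm [-2.  -1.2 -1.6]
turn deg [-0.04 -0.01  0.  ]
turn deg [1.7996e+02 0.0000e+00 1.0000e-02]
j [-0.66  0.09  1.83 -0.    1.22 -2.44]
```

View pics/scene_c.png

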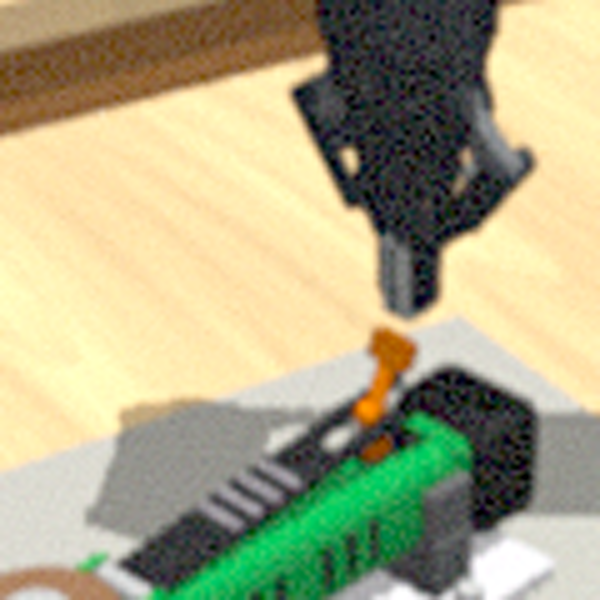

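View pics/top_c.png

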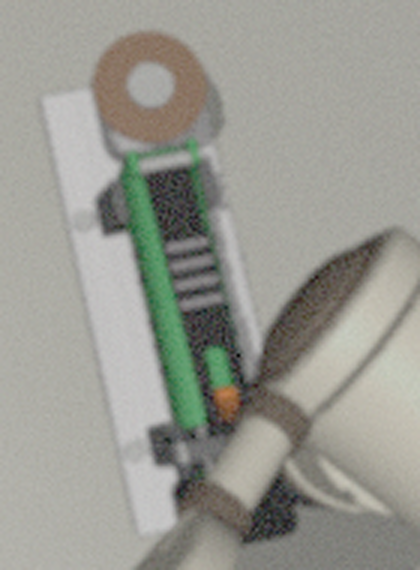

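The lever was not moved: the finger tip at crop (407,312) is still above or behind the orange head at (393,350). The usable tip therefore seems to be higher than the TCP. I'll back off, go lower behind the lever, and look again.

Request:
play_rows([
  [[0,0,-0.016],[0,0,0],0],
  [[0,0,-0.016],[0,0,0],0],
  [[0.01,0,0],[0,0,0],0],
  [[0.01,0,0],[0,0,0],0],
  [[0,0,0],[0,0,0],0],
])

```text
t: 5.75
eef_pos: [440.2, -221.9, 101.9]
orientation: [-0.164, 1.567, 0.168]
contact_force: [-0.4, 0.8, -0.5]
gripper_width: 0.001
```

```bash
python3 pic.py d; python3 -c "
from h import *
print((proj('scene',[gw((-130,0,104)),gw((-130,0,129)),gw((-155,-20,104))])-[225,50])*5)"
```

```text
t 5.85 pos [ 441.1 -222.6  103.4] grinder frame [-130.5    1.6  103.4] F [-0.3  0.1  0.8] w -0.001505778908084434
axes
 [[-0.001 -0.21   0.978]
 [ 0.001  0.978  0.21 ]
 [-1.     0.001 -0.001]]
shift tool mm [-22.6  -1.5  30.5]
turn deg [-0.05 -0.04 -0.06]
turn deg [ 1.7995e+02 -9.0000e-02  6.0000e-02]
j [-0.71  0.05  1.92  0.    1.17 -2.5 ]
[[452.95213421 372.15285971]
 [453.59946439 326.16661343]
 [457.55216771 337.82251248]]
```

View pics/scene_d.png

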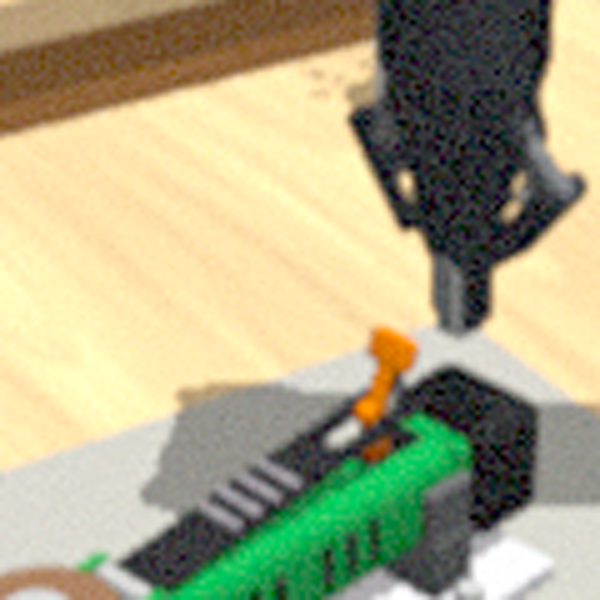

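The tip shows at crop (460,328), which matches a true tip height of about 128 mm (TCP + 25). There is no contact force. I'll advance gently to the lever.

Request:
play_rows([
  [[0,-0.001,0.006],[0,0,0],0],
  [[0,0,0.006],[0,0,0],0],
  [[0,0,0.005],[0,0,0],0],
  [[0,0,0.005],[0,0,0],0],
  [[0,0,0],[0,0,0],0],
])

```text
t: 6.35
eef_pos: [463.5, -219.1, 104.1]
orientation: [-0.167, 1.564, 0.167]
contact_force: [0.1, 0.7, -0.4]
gripper_width: -0.001
```

```bash
python3 pic.py e
```

```text
t 6.45 pos [ 462.9 -219.2  104. ] grinder frame [-108.5    0.2  104. ] F [ 0.1  0.9 -0.5] w -0.00020331323307151448
axes
 [[-0.    -0.21   0.978]
 [-0.     0.978  0.21 ]
 [-1.     0.    -0.   ]]
shift tool mm [-22.   -0.2   8.5]
turn deg [-0.05 -0.01 -0.  ]
turn deg [ 1.7995e+02 -0.0000e+00  1.0000e-02]
j [-0.68  0.1   1.87 -0.    1.17 -2.46]
```

View pics/scene_e.png

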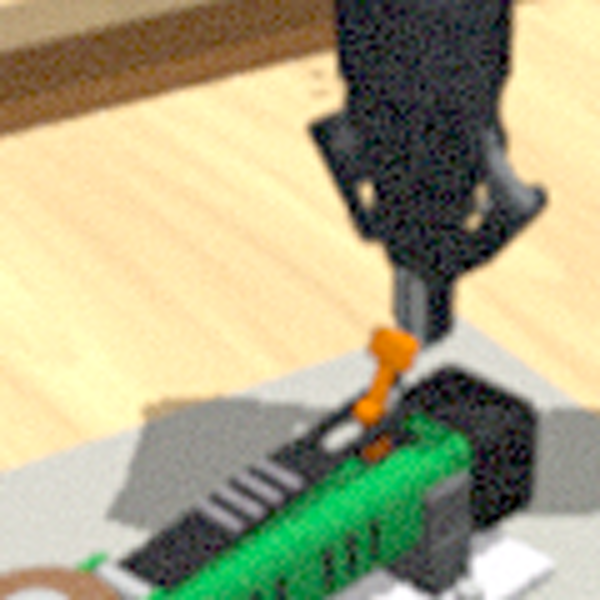

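The finger is now right behind the orange head, at crop (425,340). I'll push forward.

Request:
play_rows([
  [[0,0,0.005],[0,0,0],0],
  [[0,0,0.005],[0,0,0],0],
  [[0,0,0.005],[0,0,0],0],
  [[0,0,0.005],[0,0,0],0],
  [[0,0,0.005],[0,0,0],0],
  [[0,0,0],[0,0,0],0],
])

```text
t: 7.05
eef_pos: [488.0, -213.9, 104.0]
orientation: [-0.167, 1.564, 0.166]
contact_force: [-0.7, -0.2, -0.2]
gripper_width: 0.001
```

```bash
python3 pic.py f
```

```text
t 7.15 pos [ 487.5 -213.8  103.8] grinder frame [-83.3   0.3 103.8] F [-0.3  0.1 -1.5] w -0.00378080459594912
axes
 [[ 0.    -0.21   0.978]
 [ 0.     0.978  0.21 ]
 [-1.     0.     0.   ]]
shift tool mm [-22.2  -0.3 -16.7]
turn deg [-0.06  0.02 -0.01]
turn deg [ 1.7994e+02 -2.0000e-02 -3.0000e-02]
j [-0.64  0.15  1.81  0.    1.18 -2.42]
```

View pics/scene_f.png

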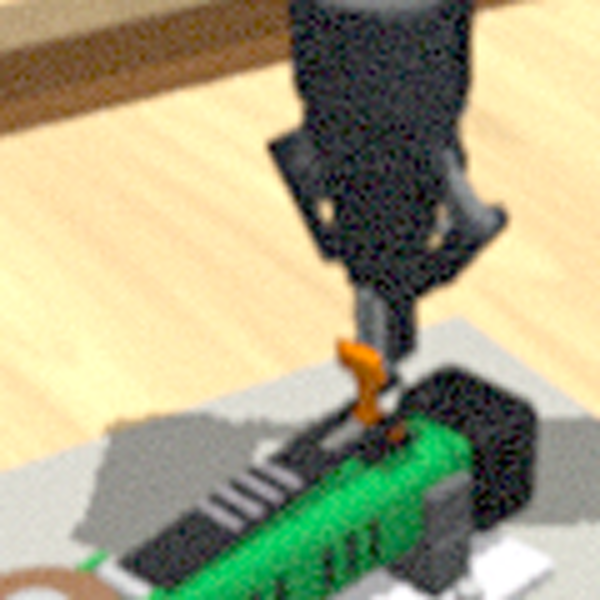

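View pics/top_f.png

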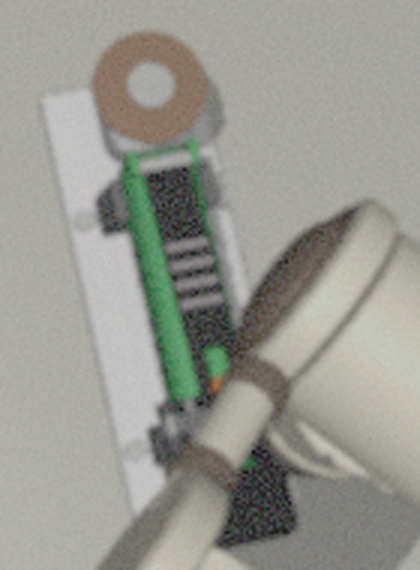

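The lever is tilting forward, with its head now at crop (358,352). I'll continue to the stop, in small steps while watching the force.

Request:
play_rows([
  [[0,0,0.004],[0,0,0],0],
  [[0,0,0.004],[0,0,0],0],
  [[0,0,0.003],[0,0,0],0],
  [[0,0,0],[0,0,0],0],
])

```text
t: 7.55
eef_pos: [498.4, -211.6, 104.0]
orientation: [-0.166, 1.564, 0.166]
contact_force: [0.3, 1.2, 0.4]
gripper_width: -0.001
```

```bash
python3 pic.py g;  python3 -c "
from h import *
for q in (0.8,1.,1.2):
  t=q-np.radians(34); print(q,((proj('scene',[gw((-74+r*np.sin(t),0,108+r*np.cos(t))) for r in (0,32,40)])-[225,50])*5).round())"
```

```text
t 7.65 pos [ 498.4 -211.7  104.1] grinder frame [-72.2   0.  104.1] F [ 1.1 -0.8 -0.1] w -0.001512975396481369
axes
 [[ 0.001 -0.21   0.978]
 [-0.     0.978  0.21 ]
 [-1.    -0.     0.001]]
shift tool mm [-21.9  -0.1 -27.8]
turn deg [-0.06  0.04  0.02]
turn deg [ 1.7994e+02  3.0000e-02 -7.0000e-02]
j [-0.63  0.17  1.79  0.    1.18 -2.41]
0.8 [[371. 411.]
 [360. 357.]
 [357. 343.]]
1.0 [[371. 411.]
 [350. 366.]
 [345. 354.]]
1.2 [[371. 411.]
 [342. 377.]
 [334. 368.]]
```

View pics/scene_g.png

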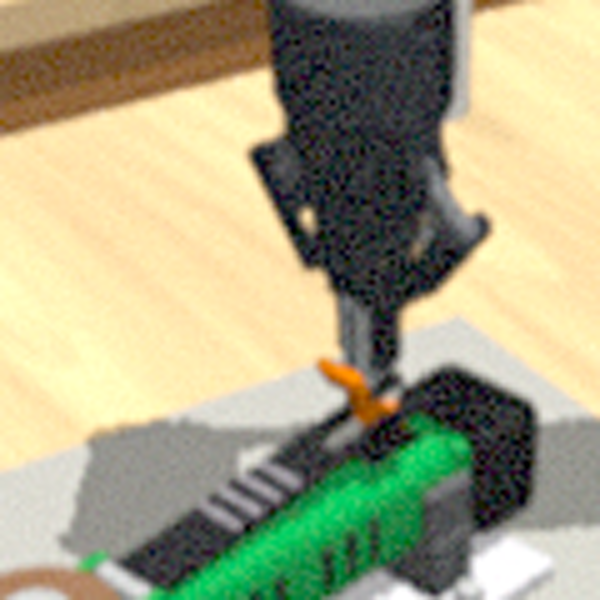

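Request:
play_rows([
  [[0,0,0.002],[0,0,0],0],
  [[0,0,0.002],[0,0,0],0],
  [[0,0,0],[0,0,0],0],
])

```text
t: 7.95
eef_pos: [500.1, -211.3, 103.8]
orientation: [-0.167, 1.569, 0.167]
contact_force: [-8.7, -2.3, 3.2]
gripper_width: 0.0
```

```bash
python3 pic.py h
```

```text
t 8.05 pos [ 500.1 -211.3  103.8] grinder frame [-7.050e+01  1.000e-01  1.038e+02] F [-7.9 -1.5  2.8] w 0.0001293112819114602
axes
 [[-0.004 -0.21   0.978]
 [-0.     0.978  0.21 ]
 [-1.     0.001 -0.004]]
shift tool mm [-22.1  -0.1 -29.6]
turn deg [-0.06 -0.25 -0.03]
turn deg [ 1.7994e+02 -5.0000e-02  4.0000e-01]
j [-0.62  0.18  1.78 -0.    1.19 -2.4 ]
```

View pics/scene_h.png

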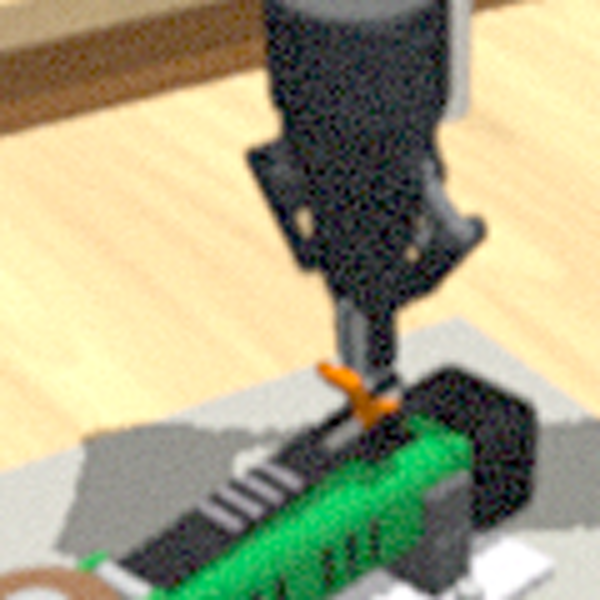

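At the stop: the force jumped to 8 N and the head is at crop (340,378), matching 1.2 rad. Now I retract and move over the pad.

Request:
play_rows([
  [[0,0,-0.01],[0,0,0],0],
  [[0,0,-0.015],[0,0,0],0],
  [[-0.03,0,0],[0,0,0],0],
  [[-0.03,0,0],[0,0,0],0],
  [[0,0,0.03],[0,0,0],0],
  [[0,0,0.035],[0,0,0],0],
  [[0,0,0.035],[0,0,0],0],
  [[0.02,0,0],[0,0,0],0],
  [[0.02,0,0],[0,0,0],0],
  [[0,0,0],[0,0,0],0],
])

```text
t: 9.05
eef_pos: [573.3, -193.8, 120.7]
orientation: [-0.163, 1.569, 0.169]
contact_force: [0.5, -0.0, -0.4]
gripper_width: 0.002
```

```bash
sed -i 's/todo((-100,0,126))/todo((2,0,85))/' pic.py; python3 pic.py i
```

```text
t 9.15 pos [ 575.1 -195.1  124.2] grinder frame [6.200e+00 1.000e-01 1.242e+02] F [0.2 0.7 0.3] w -0.0031510687869483796
axes
 [[ 0.    -0.21   0.978]
 [ 0.     0.978  0.21 ]
 [-1.     0.     0.   ]]
shift tool mm [39.2 -0.1 -4.2]
turn deg [-0.08  0.01 -0.02]
turn deg [ 1.7992e+02 -3.0000e-02 -1.0000e-02]
j [-0.53  0.31  1.58  0.    1.25 -2.31]
```

View pics/scene_i.png

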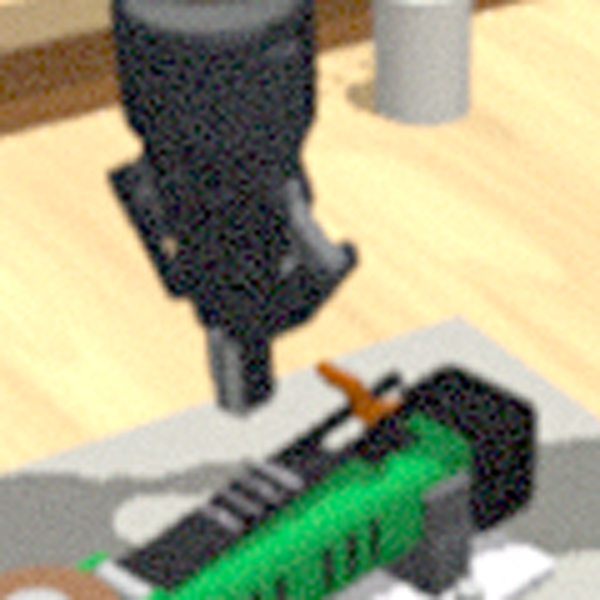

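View pics/top_i.png

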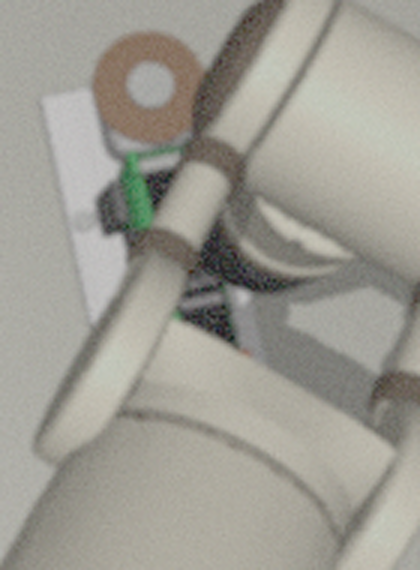

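The lever stays forward at crop (350,390) and the finger tip is over the ribbed pad. I descend to just above the expected contact.

Request:
play_rows([
  [[0.012,0,-0.004],[0,0,0],0],
  [[0.012,0,0],[0,0,0],0],
  [[0.008,0,0],[0,0,0],0],
  [[0.006,0,0],[0,0,0],0],
  [[0.004,0,0],[0,0,0],0],
  [[0,0,0],[0,0,0],0],
])

```text
t: 9.75
eef_pos: [571.0, -195.8, 81.3]
orientation: [-0.166, 1.565, 0.167]
contact_force: [-0.2, -0.1, 0.1]
gripper_width: 0.001
```

```bash
python3 pic.py j
```

```text
t 9.85 pos [ 571.5 -196.1   82.2] grinder frame [ 2.6 -0.1 82.2] F [ 0.6  0.2 -0.1] w 0.0012347077718512444
axes
 [[ 0.    -0.21   0.978]
 [-0.     0.978  0.21 ]
 [-1.    -0.     0.   ]]
shift tool mm [-2.8  0.1 -0.6]
turn deg [-0.07  0.02  0.02]
turn deg [ 1.7993e+02  3.0000e-02 -3.0000e-02]
j [-0.53  0.35  1.62  0.    1.17 -2.31]
```

View pics/scene_j.png

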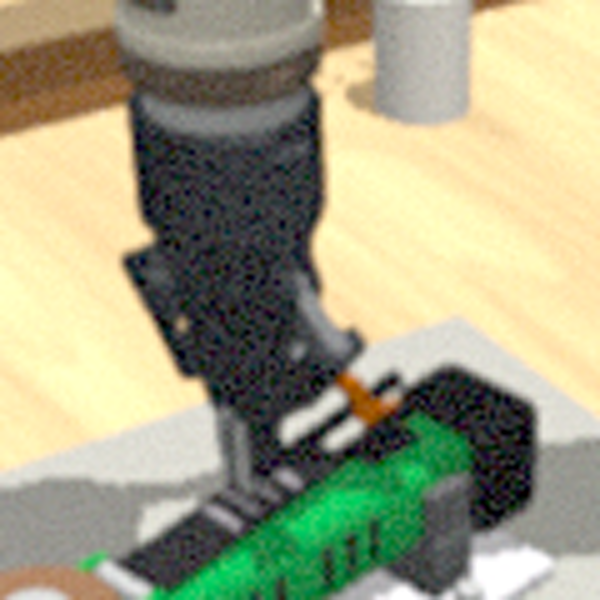

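Request:
play_rows([
  [[0.002,0,0.001],[0,0,0],0],
  [[0.002,0,0.001],[0,0,0],0],
  [[0.002,0,0],[0,0,0],0],
  [[0.002,0,0],[0,0,0],0],
  [[0,0,0],[0,0,0],0],
])

```text
t: 10.35
eef_pos: [573.3, -195.6, 74.1]
orientation: [-0.166, 1.564, 0.166]
contact_force: [-0.3, 0.4, 3.1]
gripper_width: 0.002
```

Request:
play_rows([
  [[0.002,0,0],[0,0,0],0],
  [[0.001,0,0],[0,0,0],0],
  [[0.001,0,0],[0,0,0],0],
  [[0,0,0],[0,0,0],0],
])

```text
t: 10.75
eef_pos: [573.1, -195.7, 70.2]
orientation: [-0.166, 1.565, 0.166]
contact_force: [-3.6, 1.0, 5.9]
gripper_width: -0.002
```

Request:
play_rows([
  [[0.001,0,0],[0,0,0],0],
  [[0.001,0,0],[0,0,0],0],
  [[0.001,0,0],[0,0,0],0],
  [[0,0,0],[0,0,0],0],
])

```text
t: 11.15
eef_pos: [572.8, -195.8, 67.4]
orientation: [-0.166, 1.565, 0.166]
contact_force: [-5.1, -0.3, 7.6]
gripper_width: -0.0
```

Request:
play_rows([
  [[0.001,0,0],[0,0,0],0],
  [[0.001,0,0],[0,0,0],0],
  [[0,0,0],[0,0,0],0],
])

```text
t: 11.45
eef_pos: [572.8, -195.9, 66.3]
orientation: [-0.167, 1.566, 0.166]
contact_force: [-6.9, 1.9, 12.4]
gripper_width: -0.001
```

```bash
python3 pic.py k
```

```text
t 11.55 pos [ 572.8 -195.8   66.3] grinder frame [ 3.9 -0.2 66.3] F [-7.   1.1 12.2] w 0.001610471625033137
axes
 [[-0.001 -0.21   0.978]
 [-0.     0.978  0.21 ]
 [-1.    -0.    -0.001]]
shift tool mm [-18.7   0.2  -1.9]
turn deg [-0.06 -0.08  0.01]
turn deg [1.7994e+02 2.0000e-02 1.2000e-01]
j [-0.53  0.37  1.62 -0.    1.15 -2.31]
```

View pics/scene_k.png

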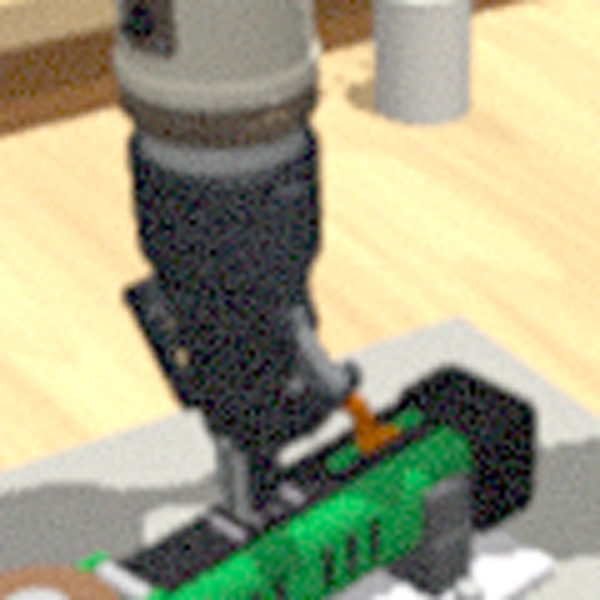

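The paddle now lies along the body and the force rises faster, to 12 N. I press a little more to be sure it is home, then hold.

Request:
play_rows([
  [[0.001,0,0],[0,0,0],0],
  [[0.001,0,0],[0,0,0],0],
  [[0,0,0],[0,0,0],0],
  [[0,0,0],[0,0,0],0],
])

```text
t: 11.95
eef_pos: [572.9, -195.9, 66.1]
orientation: [-0.167, 1.566, 0.166]
contact_force: [-11.5, 4.1, 21.1]
gripper_width: 0.002
```

The hard stop is confirmed: 2 mm more command gave only 0.2 mm of motion, at 21 N. Now I hold.

Request:
play_rows([
  [[0,0,0],[0,0,0],0],
  [[0,0,0],[0,0,0],0],
  [[0,0,0],[0,0,0],0],
  [[0,0,0],[0,0,0],0],
  [[0,0,0],[0,0,0],0],
  [[0,0,0],[0,0,0],0],
  [[0,0,0],[0,0,0],0],
  [[0,0,0],[0,0,0],0],
  [[0,0,0],[0,0,0],0],
  [[0,0,0],[0,0,0],0],
  [[0,0,0],[0,0,0],0],
  [[0,0,0],[0,0,0],0],
  [[0,0,0],[0,0,0],0],
  [[0,0,0],[0,0,0],0],
  [[0,0,0],[0,0,0],0],
])

```text
t: 13.45
eef_pos: [572.9, -195.9, 66.1]
orientation: [-0.167, 1.566, 0.166]
contact_force: [-11.8, 2.8, 21.3]
gripper_width: 0.0
```

Request:
play_rows([
  [[-0.004,0,0],[0,0,0],0],
  [[-0.006,0,0],[0,0,0],0],
  [[-0.01,0,0],[0,0,0],0],
  [[-0.02,0,0],[0,0,0],0],
  [[-0.03,0,0],[0,0,0],0],
  [[-0.04,0,0],[0,0,0],0],
  [[-0.04,0,0],[0,0,0],0],
  [[0,0.04,0],[0,0,0],0],
  [[0,0.04,0],[0,0,0],0],
  [[0,0.04,-0.03],[0,0,0],0],
  [[0,0.04,-0.03],[0,0,0],0],
  [[0,0.0,-0.04],[0,0,0],0],
  [[0,0.0,-0.04],[0,0,0],0],
  [[0,0,0],[0,0,0],0],
  [[0,0,0],[0,0,0],0],
])

```text
t: 14.95
eef_pos: [402.7, -68.6, 213.2]
orientation: [-0.166, 1.563, 0.165]
contact_force: [-0.7, 0.2, -0.1]
gripper_width: 0.003
```

```bash
python3 pic.py l; python3 - <<'E'
from plant import camera
import cv2
cv2.imwrite('pics/full_l.png',camera('scene'))
E
```

```text
t 15.05 pos [403.6 -68.7 213.3] grinder frame [-134.7  159.9  213.3] F [-0.5  0.1  0.8] w 0.000903503810636827
axes
 [[ 0.001 -0.21   0.978]
 [-0.     0.978  0.21 ]
 [-1.    -0.     0.001]]
shift tool mm [ 128.5 -159.6  136.8]
turn deg [-0.08  0.05  0.02]
turn deg [ 1.7992e+02  3.0000e-02 -8.0000e-02]
j [-0.47 -0.31  2.02  0.    1.43 -2.25]
```

View pics/scene_l.png

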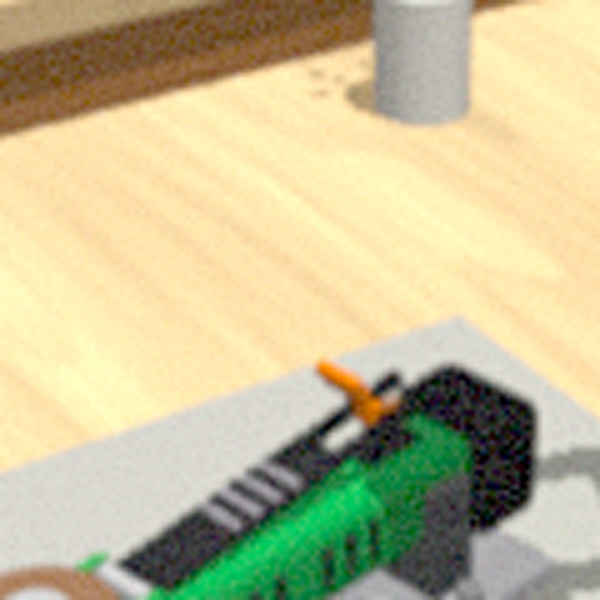

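View pics/full_l.png

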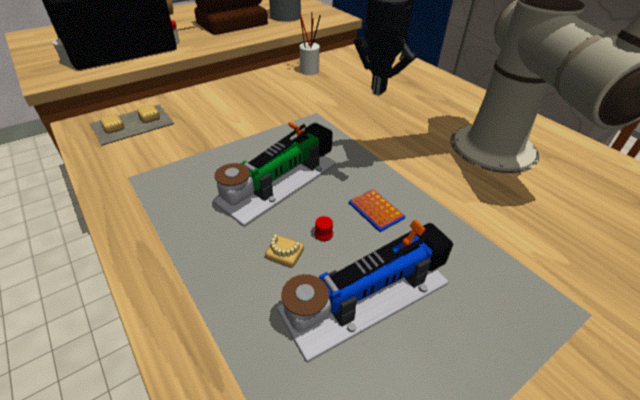

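View pics/top_l.png

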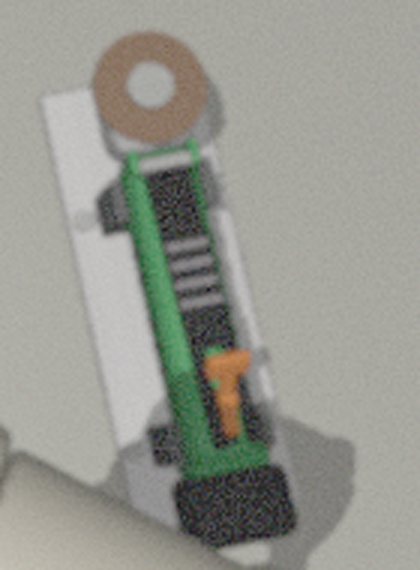

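The lever is still forward, with its head at crop (335,375) in scene and (228,362) in top. The paddle is out again and the model and blue grinder look unmoved. One numeric check, then I hand in.

```bash
python3 - <<'E'
from h import *
from plant import camera,nets
for q in(.1,1.0,1.2):
    t=q-np.radians(34); print(q,((proj('top',[gw((-74+r*np.sin(t),0,108+r*np.cos(t))) for r in (32,40)])-[345,125])*3).round())
for n in("scene","top"):
    camera(n); print(n,[(nets.landmark_of(n,l)+[{}])[0].get("point") for l in("model","spare","lever_tip","paddle_pad")])
E
```

```text
0.1 [[240. 419.]
 [245. 425.]]
1.0 [[230. 371.]
 [231. 365.]]
1.2 [[226. 362.]
 [227. 354.]]
scene [[278.9, 252.3], [363.9, 299.2], [287.6, 122.3], [273.7, 145.2]]
top [[301.9, 175.6], [222.0, 205.0], [420.5, 243.8], [409.7, 214.8]]
```

```bash
python3 -c "
from plant import ticket
print(ticket.sign_off())"
```

```text
the job is handed in; nothing more can be done
None
```

The green grinder's test run is done and handed in at about 15 s on the robot's clock.

- **Lever:** I pushed it forward with the closed fingers until it met its stop, where the force jumped to about 8 N. In the last pictures it is still forward, and its head sits where the top-view projection for about 1.2 rad puts it.
- **Paddle:** I pressed the ribbed pad to a hard stop: the last 2 mm of commanded travel moved it only 0.2 mm, at about 21 N. I held it there for about 1.5 s and released it. The last pictures show it sprung out again.
- **Other items:** The plaster model and the blue grinder look unmoved: the networks' points for both agree with the first measurement within about 3 px. The arm finished clear of everything.

**Disagreement:** the visible fingertips sat about 25 mm higher than the reported TCP. My first push, set up from the reported TCP, passed above the lever without touching it. I corrected the heights from the pictures and from contact force, and everything after that worked as planned.

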